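# Gather loose nuts in the picking corner of a tote and hold it tilted

## Task

Put the stray nut that lies on the table into the grey parts tote with the other three while the tote stands level. Then lift the tote off the table by its grip tab and tilt it about 30 degrees towards the corner where its walls are cut down low, so that all four nuts slide together into that corner. Let the nuts come to rest and finish while still holding the tote there, tilted and clear of the table, and leave the other things on the table where they are.

Things in the scene. Friction and masses are not known exactly. Their poses are not given: they have to be found in the camera images.
- tote: Open grey parts tote, 250 g, outside 230 (x) by 180 (y) mm, walls 4 thick, 50 high. Origin: centre of its underside, z up; inner floor at z = 7, inner walls at x = +-111, y = +-86. Walls only 30 high for 55 mm each way from the (-x, +y) corner, the picking corner. Grip tab on the +x wall; x starts away from the robot within 0.5 rad. Smooth inside: nuts slide at 6 to 11 degrees.
- pick_corner (a point): Inner corner of the tote's floor under the cut-down walls, at (-111, 86, 7) mm in the tote's frame; it should be the lowest part of the tilted tote. Axes as the tote's.
- tote_tab (a point): Middle of the top edge of the upright grip tab, at (110, 0, 80) mm in the tote's frame. The tab is 10 mm thick (along the tote's x), 50 wide (y), from z = 30 to 80 mm, 30 above the rim, flush with the wall's outside, not slippery. Grip it from above across its 10 mm, one finger inside the tote, one outside, firmly (60 N or more): the tote hangs off centre. Axes as the tote's.
- nut_1: M16 hexagon nut of bright steel, 24 mm across flats, 27 mm across corners, 13 mm high, about 40 g, lying flat; origin: centre of its underside, z up. It starts in the tote, in the +x, +y quarter.
- nut_2: M16 hexagon nut of bright steel, 24 mm across flats, 27 mm across corners, 13 mm high, about 40 g, lying flat; origin: centre of its underside, z up. It starts in the tote, towards the -y wall near the middle of its length.
- nut_3: M16 hexagon nut of bright steel, 24 mm across flats, 27 mm across corners, 13 mm high, about 40 g, lying flat; origin: centre of its underside, z up. It starts in the tote, in the -x, -y quarter.
- stray_nut: M16 hexagon nut of bright steel, 24 mm across flats, 27 mm across corners, 13 mm high, about 40 g, lying flat; origin: centre of its underside, z up. It starts on the table to the robot's right of the tote; its yaw is free. Its flats face along its own +-x (24 mm wide).
- bolt: Bystander: dark hexagon bolt 67 mm long, 21 mm thick, lying on the table beyond the stray nut; origin: centre of its underside. Leave it.
- tape_measure: Bystander: tape measure 36 x 82 x 66 mm, standing on the table to the left; origin: centre of its underside. Leave it.
- v_block: Bystander: steel V-block 60 x 60 x 45 mm on the table beyond the tote; origin: centre of its underside. Leave it.

How it is judged (in metres and radians):
On the way:
1. the stray nut lies in the tote, let go, while the tote stands level (x of stray_nut in the frame of tote between -0.108 and 0.108 m and y of stray_nut in the frame of tote between -0.083 and 0.083 m and z of stray_nut in the frame of tote between 0 and 0.03 m and angle between tote's own z axis and vertical below 0.12 rad and contact force between the fingers and stray_nut below 0.05 N and linear speed of stray_nut below 0.05 m/s), for 0.3 s.
At the end, for the whole second after the job is handed in: All four nuts rest in the tote within 80 mm of the picking corner along each wall; the tote is held by the fingers, still, tilted 17 to 51 degrees with the floor falling at least 7 degrees along each wall towards the picking corner, and that corner of the floor is at least 15 mm above the table (x of nut_1 in the frame of tote between -0.116 and -0.031 m and y of nut_1 in the frame of tote between 0.006 and 0.091 m and z of nut_1 in the frame of tote between 0 and 0.045 m and linear speed of each of nut_1, nut_2, nut_3, stray_nut below 0.05 m/s and x of nut_2 in the frame of tote between -0.116 and -0.031 m and y of nut_2 in the frame of tote between 0.006 and 0.091 m and z of nut_2 in the frame of tote between 0 and 0.045 m and x of nut_3 in the frame of tote between -0.116 and -0.031 m and y of nut_3 in the frame of tote between 0.006 and 0.091 m and z of nut_3 in the frame of tote between 0 and 0.045 m and x of stray_nut in the frame of tote between -0.116 and -0.031 m and y of stray_nut in the frame of tote between 0.006 and 0.091 m and z of stray_nut in the frame of tote between 0 and 0.045 m and angle between tote's own z axis and vertical between 0.3 and 0.9 rad and angle between tote's own x axis and vertical below 1.45 rad and angle between tote's own y axis and vertical above 1.69 rad and height (world z) of pick_corner above 0.015 m and contact force between the fingers and tote above 2 N and linear speed of tote below 0.04 m/s); the arm keeps its last pose, push and grip.
It fails at once if the bolt is moved more than 30 mm (distance of bolt from where it was at the start of the episode above 0.03 m).
It fails at once if the tape measure is moved more than 30 mm (distance of tape_measure from where it was at the start of the episode above 0.03 m).
It fails at once if the V-block is moved more than 30 mm (distance of v_block from where it was at the start of the episode above 0.03 m).
It also fails if it takes over 48 s, if anything falls off the work surface, if the arm or the gripper's body presses on something with over 40 N, if the wrist force passes 120 N, or if a joint passes its speed limit or range.

## Robot

A 6-joint arm with a two-finger parallel gripper is mounted at the origin on the work surface; the furniture and walls round the work are solid. World frame = base frame: x ahead of the robot, y to its left, z up, the work surface at z = 0. Lengths are in mm, angles in rad, forces in N, time in s.
With the tool pointing down it reaches from about 425 to 950 mm from the base axis. Payload 3.5 kg.
Tool frame: the origin (TCP) lies at the very end of the fingers, on their centre line; the grasp point (between the pads) lies 19 mm behind it; z points along the fingers, y is the line along which they close (so a half turn about z gives the same grasp; the last joint's range is limited). The gripper opens to 85 mm and grips with 20 to 120 N. Pads are 22 mm wide; open, the fingers measure 114 mm over their backs; the gripper's body (76 mm by 85 mm) begins 54 mm behind the grasp point. The pads swing forward as they close: fully open they stand 13 mm farther back than shut.
Start: joints at [0.976, 0.286, 1.577, -0, 1.279, -0.15], TCP at [290.4, 609.322, 193.325] pointing down, gripper open.
Joint ranges: [-2.77, 2.77], [-0.9, 2.22], [0.21, 2.48], [-1.53, 4.67], [0.24, 2.81], [-2.84, 2.84]. Speed limits (rad/s): [2.79, 2.79, 3.14, 3.14, 3.14, 3.14].

## Interface

Orientations are given as a 3x3 rotation matrix whose columns are the frame's x, y, z axes.
In Python, from rig import bot gives the robot as it stands.
- The arm moves only by the tool nudge_tcp, called after "Call:" by a JSON object that holds its "op" and its "data". Schema: {"type":"object","properties":{"segments":{"type":"array","items":{"type":"array","prefixItems":[{"type":"array","items":{"type":"number"},"minItems":3,"maxItems":3},{"type":"array","items":{"type":"number"},"minItems":3,"maxItems":3},{"type":"number"}],"minItems":3,"maxItems":3},"minItems":1,"maxItems":10},"force":{"type":"number"},"only":{"type":"string"},"quiet":{"type":"boolean"},"lines":{"type":"string"}},"required":["segments"],"additionalProperties":false}. segments is a list of rows, 1 to 10 of them, each written [[rx, ry, rz], [dx, dy, dz], opening]: a rotation vector rx, ry, rz in fractions of the full range, 1 being 2 rad, then dx, dy, dz in a scale on which 1.0 is 500 mm, then the finger opening in mm; each row shifts and turns the commanded pose from where the row before left it, along the tool's axes as they then stand; what a row does not reach is not made up. A row lasts 1/12 s, in which the tool goes at most 41.7 mm and 0.125 rad, less where a joint would pass 70% of its speed; a pose out of reach is approached as far as the arm can. The fingers move at their own pace and stop on an object; force is the grip in N (left out, the last holds). Time passes only in rows, so rows that do not move let the fingers close. The tool returns the time, the measured TCP pose, the force, the opening and the grip force at its end. only (a regular expression) keeps the lines of the reply that match it, lines (a string "A,B") keeps lines A to B, and quiet returns only ok. A shift or turn number past 1, either way, is cut back to 1. Input that does not fit is refused with a message, and nothing moves.
- bot.read_state(): the state, without advancing time (a new reading comes with each control period).
- bot.grab_frame(name): name is "side" or "top"; returns a dict with "pixels" (400x640x3 uint8, blue, green, red), "range_z" (400x640 float32, mm along the optical axis (not along the pixel's ray), 0 where there is no reading), "fx", "fy", "cx", "cy" (pixels), "eye" and "orientation" of the camera in the world. Camera axes: x right, y down, z forward; pixel columns grow to the right and rows downward; lengths in mm; the calibration is good to about 2 mm. A picture is of the moment at which its call begins.
- bot.sign_off(): hands the job in; it is judged then, once.
The state is a dict: "time": time; "q": joint angles; "qd": joint speeds; "effort": joint torques, N m; "tool_pos": TCP position; "orientation": TCP orientation; "ft_force": force on the tool from outside, world axes, zero at the start; "moment": the same for the moment, N m; "opening": finger opening in mm; "grip_force": force on a finger pad.
Only numpy, scipy, OpenCV 4.12 (cv2) and the standard library are available. Lean on these libraries where they do the work, as an engineer would, in place of code of your own. Each camera call takes 0.05 s, during which the arm holds its last target. There are 200 camera calls.

## Working session

There is one attempt and no reset: what is moved stays moved. The work goes in short steps, Python scripts to look and compute and a tool call to move; the robot and the scene stay as the last step left them, time stands still between calls to the robot, and variables do not carry over. Pictures are saved under pics/ and viewed, at most 10 in all, crops included, and the job is handed in when it is done.

```bash
ls; mkdir -p pics; python3 - <<'E'
from rig import bot
import cv2,numpy as np
s=bot.read_state();print(s['tool_pos'],np.round(s['orientation'],3),s['time'])
for n in('top','side'):
    f=bot.grab_frame(n);cv2.imwrite(f'pics/{n}0.png',f['pixels']);np.savez(f'{n}0.npz',**f)
    print(n,f['fx'],f['cx'],f['cy'],f['eye'],np.round(f['orientation'],3))
E
```

```text
pics
rig.py
[289.98080389 608.69530084 191.93396486] [[-0.903  0.43  -0.001]
 [ 0.43   0.903 -0.002]
 [ 0.    -0.002 -1.   ]] 0.0
top 429.47058182173583 323.8088009743007 196.76158221854143 [ 535.58149274  -24.11614894 1182.63581658] [[-0.02  -0.999  0.027]
 [-1.     0.021  0.02 ]
 [-0.02  -0.027 -0.999]]
side 467.71700362546824 322.7918447875333 202.887669721961 [  527.0737262  -1155.12259442   977.760787  ] [[ 0.997 -0.053  0.047]
 [-0.07  -0.614  0.786]
 [-0.012 -0.787 -0.616]]
```

View pics/top0.png

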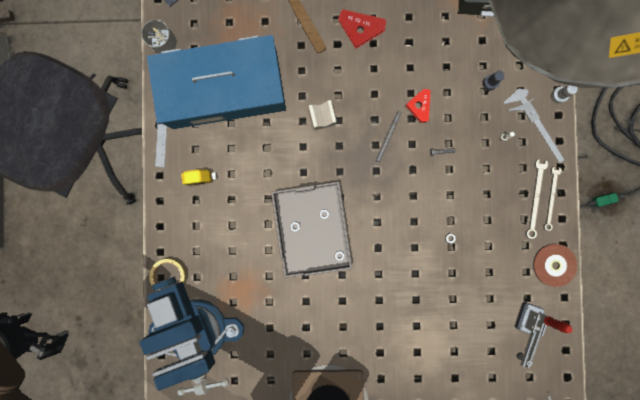

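View pics/side0.png

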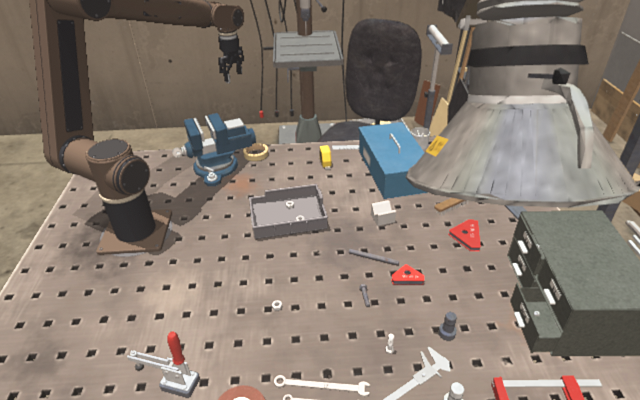

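Top view: the tote is at about (313,228) with its tab at the top near (314,186), so the picking corner is at lower left (288,272). The stray nut is at (451,239), the bolt at (443,152), the tape at (198,176) and the V-block at (322,113). Side view: stray nut at (277,305), tote around (288,212).

```bash
cat > h.py <<'E'
import cv2,numpy as np
def load(n): return dict(np.load(n+'.npz'))
def ray(f,u,v):
    d=np.array([(u-f['cx'])/f['fx'],(v-f['cy'])/f['fy'],1.]);return f['eye'],f['orientation']@d
def plane(f,u,v,z):
    e,d=ray(f,u,v);return e+d*(z-e[2])/d[2]
def depth(f,u,v):
    e,d=ray(f,u,v);return e+d*f['range_z'][int(round(v)),int(round(u))]
def tri(f,p,g,q):
    a,d=ray(f,*p);b,e=ray(g,*q);t=np.linalg.lstsq(np.c_[d,-e],b-a,rcond=None)[0]
    P,Q=a+d*t[0],b+e*t[1];return (P+Q)/2,np.linalg.norm(P-Q)
def cloud(f):
    v,u=np.mgrid[:400,:640];z=f['range_z'];c=np.stack([(u-f['cx'])/f['fx']*z,(v-f['cy'])/f['fy']*z,z],-1)
    P=c@f['orientation'].T+f['eye'];P[z==0]=np.nan;return P
E
python3 - <<'E'
from h import *
t,s=load('top0'),load('side0')
def bright(f,x0,y0,x1,y1,th=150):
    g=cv2.cvtColor(f['pixels'],cv2.COLOR_BGR2GRAY)[y0:y1,x0:x1]
    m=(g>th).astype(np.uint8);m=cv2.morphologyEx(m,cv2.MORPH_CLOSE,np.ones((5,5)))
    cs=cv2.findContours(m,0,2)[0];r=[]
    for c in cs:
        if cv2.contourArea(c)>20:
            (a,b),wh,an=cv2.minAreaRect(c);M=cv2.moments(c)
            r.append((x0+M['m10']/M['m00'],y0+M['m01']/M['m00']));print(np.round(r[-1],1),cv2.contourArea(c),np.round(wh,1),an)
    return r
print('stray');a=bright(t,435,225,468,255);b=bright(s,262,293,292,316)
print(tri(t,a[0],s,b[0]),plane(t,*a[0],13),plane(s,*b[0],13),depth(t,*a[0]))
print('tote top');a=bright(t,282,195,348,265);print([np.round(plane(t,*p,20),0) for p in a])
P=cloud(t);z=P[...,2]
for lo,hi in((35,60),(62,95)):
    m=((z>lo)&(z<hi)).astype(np.uint8);m[:, :262]=0;m[:,365:]=0;m[:175]=0;m[290:]=0
    Q=P[m>0];print(lo,len(Q),cv2.minAreaRect(Q[:,:2].astype(np.float32)),np.median(Q,0) if len(Q) else'')
m=(np.abs(P[...,0]-700)<2000)
print('table z',np.nanmedian(P[285:320,350:450,2]),'floor',np.nanmedian(P[232:250,300:325,2]))
def crop(f,x0,y0,x1,y1,k): return cv2.resize(f['pixels'][y0:y1,x0:x1],None,fx=k,fy=k,interpolation=2)
A=crop(t,260,175,365,285,4.5);B=crop(t,435,224,467,254,9);C=crop(s,260,293,294,317,9)
I=np.zeros((500,790,3),np.uint8);I[:A.shape[0],:A.shape[1]]=A;I[:B.shape[0],480:480+B.shape[1]]=B;I[275:275+C.shape[0],480:480+C.shape[1]]=C
cv2.imwrite('pics/crop1.png',I)
E
```

```text
stray
[450.8 238.5] 68.5 [9. 9.] 90.0
[276.5 303.3] 587.5 [22. 29.] 90.0
(array([ 448.77845845, -341.66117806,   13.15377724]), np.float64(2.7830347768503274)) [ 447.37140314 -341.73710404   13.        ] [ 450.16211376 -341.61561195   13.        ] [ 446.73849593 -344.01603374    4.60786541]
tote top
[312.8 230. ] 4067.5 [69. 65.] 90.0
[array([478.,  30.,  20.])]
35 661 ((480.7120666503906, 33.988929748535156), (232.433837890625, 182.76718139648438), 7.357882976531982) [485.66949102   7.52459848  53.28775777]
62 86 ((590.1031494140625, 48.02446746826172), (11.712051391601562, 47.61627197265625), 7.440155982971191) [589.13364221  47.98422041  80.36920545]
table z 0.6665537500600749 floor 8.189390705493452
```

View pics/crop1.png

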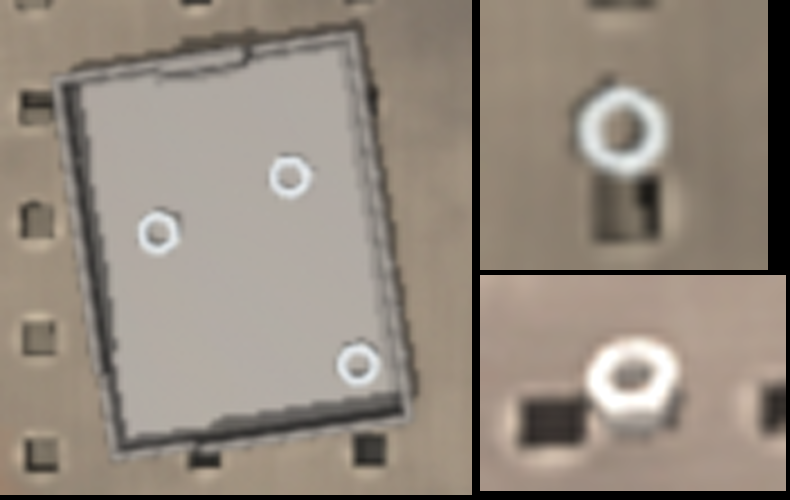

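The nut's near face looks square to the side camera, so I'll close the fingers along world y. The tote is at about (481,34) with yaw 7.4°. The tab measures 80 high and the nut's top 13, which matches the text.

Careful with the scale: shifts go in shares of 500 mm and turns go in shares of 2 rad. That gives: -41 mm / 500 = -0.082, -40 mm / 500 = -0.08, -0.112 rad / 2 = -0.056.

```bash
python3 - <<'E'
from h import *
t,s=load('top0'),load('side0')
P=cloud(s);T=np.array([590.,48])
m=(np.linalg.norm(P[...,:2]-T,axis=-1)<35)&(P[...,2]>60)&(P[...,2]<100)
Q=P[m];print('tab from side',len(Q),cv2.minAreaRect(Q[:,:2].astype(np.float32)),np.percentile(Q[:,2],[50,95]))
m=(np.linalg.norm(P[...,:2]-[480,34],axis=-1)<160)&(P[...,2]>44)&(P[...,2]<60)
print('rim side',cv2.minAreaRect(P[m][:,:2].astype(np.float32)))
P=cloud(t);g=cv2.cvtColor(t['pixels'],6)
for p in((295.2,226.5),(324.4,214.1),(339.5,256)):
    w=plane(t,*p,20)[:2]-[480.7,34];a=np.radians(7.4);print(np.round([[np.cos(a),np.sin(a)],[-np.sin(a),np.cos(a)]]@w))
E
```

```text
tab from side 56 ((589.2402954101562, 43.3634147644043), (11.051983833312988, 49.470977783203125), 6.647251129150391) [75.40913434 81.4159485 ]
rim side ((480.0860595703125, 30.23210906982422), (231.41444396972656, 190.70387268066406), 7.255509376525879)
[13. 43.]
[ 35. -41.]
[-83. -64.]
```

Call:
{"op": "nudge_tcp", "data": {"segments": [[[0,0,-0.0555],[-0.08,0,0],85],[[0,0,-0.0555],[-0.08,0,0],85],[[0,0,-0.0555],[-0.08,0,0],85],[[0,0,-0.056],[-0.08,-0.02,0],60],[[0,0,0],[-0.04,-0.072,0],60],[[0,0,0],[-0.04,-0.072,0],60],[[0,0,0],[-0.02,-0.08,0],60],[[0,0,0],[0,-0.082,0],60],[[0,0,0],[0,-0.082,0],60],[[0,0,0],[0,-0.082,0],60]], "force": 60}}

```text
time: 0.93
tool_pos: [491.5, 318.6, 192.4]
orientation: [[-1.0, -0.0, -0.001], [-0.0, 1.0, -0.001], [0.001, -0.001, -1.0]]
ft_force: [-0.2, -0.4, 0.5]
opening: 60.2
grip_force: 0.0
```

In the tool's units: -41 mm / 500 = -0.082, 5 mm / 500 = 0.01.

Call:
{"op": "nudge_tcp", "data": {"segments": [[[0,0,0],[0,-0.082,0],60],[[0,0,0],[0,-0.082,0],60],[[0,0,0],[0,-0.082,0],60],[[0,0,0],[0,-0.082,0],60],[[0,0,0],[0,-0.082,0],60],[[0,0,0],[0,-0.082,0],60],[[0,0,0],[0,-0.082,0],60],[[0,0,0],[0,-0.082,0],60],[[0,0,0],[0.01,-0.082,0],60],[[0,0,0],[0.01,-0.082,0],60]], "quiet": true}}

```text
ok
```

Call:
{"op": "nudge_tcp", "data": {"segments": [[[0,0,0],[0.01,-0.082,0],60],[[0,0,0],[0.01,-0.082,0],60],[[0,0,0],[0.01,-0.082,0],60],[[0,0,0],[0.01,-0.082,0],60],[[0,0,0],[0.01,-0.082,0.02],60],[[0,0,0],[0.01,-0.082,0.06],60],[[0,0,0],[0,0,0.08],60],[[0,0,0],[0,0,0],60],[[0,0,0],[0,0,0],60]]}}

```text
time: 2.52
tool_pos: [451.1, -325.3, 115.9]
orientation: [[-1.0, 0.001, -0.005], [0.001, 1.0, 0.006], [0.005, 0.006, -1.0]]
ft_force: [-0.6, 0.2, 0.3]
opening: 59.8
grip_force: 0.0
```

In the tool's units: 35 mm / 500 = 0.07, 20 mm / 500 = 0.04.

Call:
{"op": "nudge_tcp", "data": {"segments": [[[0,0,0],[0.004,-0.034,0],50],[[0,0,0],[0,0,0.07],50],[[0,0,0],[0,0,0.07],50],[[0,0,0],[0,0,0.04],50],[[0,0,0],[0,0,0.024],50],[[0,0,0],[0,0,0.02],50],[[0,0,0],[0,0,0],50],[[0,0,0],[0,0,0],50]]}}

```text
time: 3.18
tool_pos: [452.3, -344.8, 8.6]
orientation: [[-1.0, -0.001, 0.002], [-0.001, 1.0, -0.002], [-0.002, -0.002, -1.0]]
ft_force: [0.4, -0.3, 1.0]
opening: 50.0
grip_force: 0.0
```

Call:
{"op": "nudge_tcp", "data": {"segments": [[[0,0,0],[0,0,0],35],[[0,0,0],[0,0,0],20],[[0,0,0],[0,0,0],15],[[0,0,0],[0,0,0],15],[[0,0,0],[0,0,0],15],[[0,0,0],[0,0,0],15]], "force": 50}}

```text
time: 3.68
tool_pos: [451.2, -344.0, 7.3]
orientation: [[-1.0, -0.0, 0.0], [-0.0, 1.0, -0.0], [-0.0, -0.0, -1.0]]
ft_force: [0.8, -1.0, -0.2]
opening: 15.1
grip_force: 0.0
```

Call:
{"op": "nudge_tcp", "data": {"segments": [[[0,0,0],[0,0,0],50],[[0,0,0],[0,0,0],50],[[0,0,0],[0,0,0],50]]}}

```text
time: 3.93
tool_pos: [451.1, -343.8, 7.0]
orientation: [[-1.0, -0.0, -0.0], [-0.0, 1.0, 0.0], [0.0, 0.0, -1.0]]
ft_force: [-0.7, 1.0, -0.3]
opening: 49.8
grip_force: 0.0
```

```bash
python3 - <<'E'
from rig import bot
import cv2,numpy as np
I=np.zeros((500,780,3),np.uint8)
for i,(n,x,y) in enumerate((('top',412,205),('side',238,265))):
    f=bot.grab_frame(n);np.savez(f'{n}1.npz',**f)
    I[:480,i*390:i*390+384]=cv2.resize(f['pixels'][y:y+75,x:x+60],(384,480),interpolation=2)
cv2.imwrite('pics/c2.png',I)
E
```

```text
(no output)
```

View pics/c2.png

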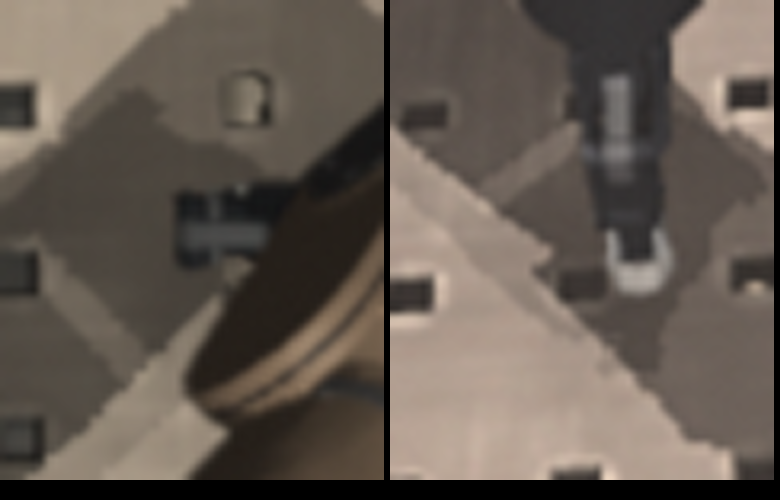

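Side crop: the nut is still in place at about (277,305), partly behind the near finger, whose tip ends near (276,305.6). The fingers closed above the nut. I'll work out how high the tip really is.

```bash
python3 - <<'E'
from h import *
s=load('side1');e,d=ray(s,276,305.8)
for y in(-369,-376,-384): print(y,np.round(e+d*(y-e[1])/d[1],1))
P=cloud(s);m=(np.abs(P[...,0]-451)<30)&(np.abs(P[...,1]+344)<60)
for r in range(296,313): print(r,[tuple(np.round(P[r,c]).astype(int)) for c in (272,275,277,280)])
E
```

```text
-369 [ 450.7 -369.    35.9]
-376 [ 451.4 -376.    44.3]
-384 [ 452.2 -384.    53.8]
296 [(np.int64(447), np.int64(-405), np.int64(116)), (np.int64(454), np.int64(-405), np.int64(115)), (np.int64(459), np.int64(-407), np.int64(117)), (np.int64(458), np.int64(-303), np.int64(-3))]
297 [(np.int64(446), np.int64(-395), np.int64(101)), (np.int64(454), np.int64(-400), np.int64(106)), (np.int64(458), np.int64(-398), np.int64(103)), (np.int64(465), np.int64(-396), np.int64(99))]
298 [(np.int64(447), np.int64(-403), np.int64(106)), (np.int64(453), np.int64(-400), np.int64(102)), (np.int64(458), np.int64(-401), np.int64(102)), (np.int64(465), np.int64(-400), np.int64(101))]
299 [(np.int64(446), np.int64(-400), np.int64(99)), (np.int64(453), np.int64(-403), np.int64(102)), (np.int64(458), np.int64(-403), np.int64(101)), (np.int64(463), np.int64(-375), np.int64(68))]
300 [(np.int64(446), np.int64(-401), np.int64(96)), (np.int64(453), np.int64(-402), np.int64(97)), (np.int64(458), np.int64(-398), np.int64(92)), (np.int64(463), np.int64(-379), np.int64(69))]
301 [(np.int64(443), np.int64(-376), np
[... 1565 characters left out ...]
 np.int64(-353), np.int64(4)), (np.int64(451), np.int64(-352), np.int64(2)), (np.int64(458), np.int64(-350), np.int64(-1))]
310 [(np.int64(437), np.int64(-350), np.int64(-3)), (np.int64(445), np.int64(-349), np.int64(-5)), (np.int64(450), np.int64(-350), np.int64(-5)), (np.int64(458), np.int64(-353), np.int64(-1))]
311 [(np.int64(437), np.int64(-355), np.int64(-1)), (np.int64(445), np.int64(-354), np.int64(-3)), (np.int64(450), np.int64(-356), np.int64(-1)), (np.int64(458), np.int64(-356), np.int64(-1))]
312 [(np.int64(438), np.int64(-359), np.int64(0)), (np.int64(445), np.int64(-359), np.int64(-1)), (np.int64(451), np.int64(-359), np.int64(-1)), (np.int64(458), np.int64(-361), np.int64(1))]
```

In the tool's units: 2.5 mm / 500 = 0.005.

Call:
{"op": "nudge_tcp", "data": {"segments": [[[0,0,0],[0,0,0],40],[[0,0,0],[0,0,0.005],40],[[0,0,0],[0,0,0.005],40],[[0,0,0],[0,0,0],40]]}}

```text
time: 4.37
tool_pos: [450.7, -343.5, 1.3]
orientation: [[-1.0, -0.0, -0.001], [-0.0, 1.0, 0.001], [0.001, 0.001, -1.0]]
ft_force: [-0.4, 0.5, 0.2]
opening: 39.7
grip_force: 0.0
```

Call:
{"op": "nudge_tcp", "data": {"segments": [[[0,0,0],[0,0,0],15],[[0,0,0],[0,0,0],15],[[0,0,0],[0,0,0],15],[[0,0,0],[0,0,0],15],[[0,0,0],[0,0,0],15]], "force": 50}}

```text
time: 4.78
tool_pos: [451.2, -343.9, 2.1]
orientation: [[-1.0, -0.0, 0.0], [-0.0, 1.0, -0.0], [-0.0, -0.0, -1.0]]
ft_force: [-0.8, -0.6, -0.6]
opening: 14.8
grip_force: 0.0
```

```bash
python3 - <<'E'
from rig import bot
import cv2,numpy as np
f=bot.grab_frame('side');np.savez('side2.npz',**f);I=f['pixels']
cv2.imwrite('pics/c3.png',cv2.resize(I[255:330,235:315],None,fx=8,fy=8,interpolation=2)[:600])
E
```

```text
(no output)
```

View pics/c3.png

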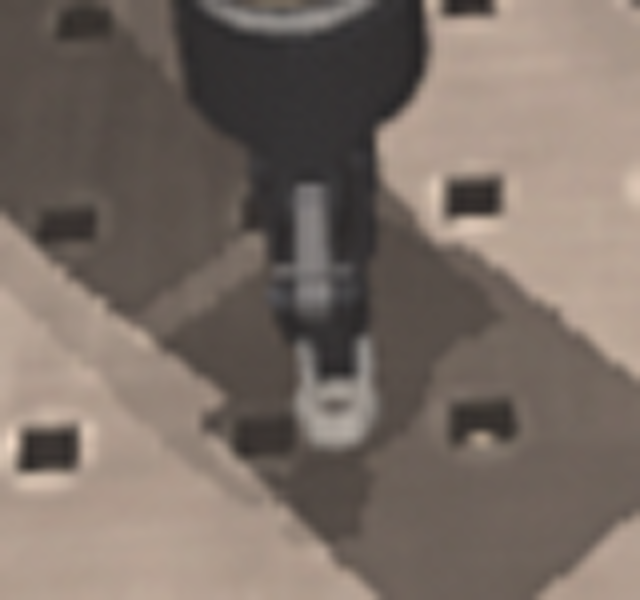

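```bash
python3 - <<'E'
from h import *
s=load('side2');P=cloud(s)
for r in range(286,312): print(r,[(tuple(np.round(P[r,c]).astype(int).tolist()),int(s['pixels'][r,c].mean())) for c in (273,276,277,281)])
E
```

```text
286 [((452, -398, 143), 126), ((456, -365, 106), 71), ((458, -366, 107), 49), ((468, -367, 106), 54)]
287 [((-9223372036854775808, -9223372036854775808, -9223372036854775808), 126), ((455, -362, 99), 77), ((458, -366, 102), 56), ((461, -271, -3), 67)]
288 [((451, -398, 136), 126), ((458, -390, 126), 91), ((460, -394, 131), 87), ((461, -275, -3), 74)]
289 [((451, -402, 136), 113), ((459, -404, 139), 84), ((461, -401, 135), 77), ((461, -280, -2), 73)]
290 [((451, -406, 137), 117), ((458, -404, 135), 83), ((461, -407, 138), 64), ((461, -283, -2), 72)]
291 [((451, -407, 136), 128), ((458, -406, 133), 94), ((461, -408, 135), 71), ((461, -285, -4), 68)]
292 [((451, -410, 135), 115), ((459, -412, 137), 82), ((461, -408, 133), 64), ((461, -292, -1), 71)]
293 [((451, -412, 133), 94), ((458, -408, 129), 67), ((460, -407, 127), 51), ((461, -294, -2), 68)]
294 [((450, -406, 124), 73), ((457, -405, 122), 58), ((459, -402, 118), 48), ((461, -296, -3), 67)]
295 [((449, -399, 112), 54), ((456, -395, 107), 52), ((459, -395, 107), 47), ((461, -300, -3), 70)]
296 [((448, -388, 95), 50), ((455, -385, 92
[... 890 characters left out ...]
5), 99), ((450, -336, -1), 102), ((462, -344, 8), 132)]
306 [((441, -348, 11), 149), ((449, -348, 10), 116), ((451, -350, 13), 123), ((461, -344, 4), 127)]
307 [((441, -350, 9), 138), ((449, -353, 12), 153), ((451, -353, 11), 159), ((461, -341, -3), 113)]
308 [((440, -349, 4), 128), ((449, -353, 8), 161), ((451, -356, 11), 165), ((461, -349, 2), 97)]
309 [((440, -351, 2), 116), ((448, -354, 5), 160), ((451, -353, 4), 162), ((461, -352, 1), 82)]
310 [((440, -351, -2), 94), ((448, -349, -5), 130), ((451, -354, 1), 132), ((461, -355, 1), 75)]
311 [((440, -356, 0), 78), ((448, -353, -4), 89), ((451, -357, 0), 90), ((461, -357, -1), 85)]<stdin>:3: RuntimeWarning: invalid value encountered in cast
```

The depth data puts the pad tips near z≈38 when the pose reading says 2. I'll open and go down in small steps, watching the force and measuring.

In the tool's units: 3 mm / 500 = 0.006.

Call:
{"op": "nudge_tcp", "data": {"segments": [[[0,0,0],[0,0,0],45],[[0,0,0],[0,0,0],45],[[0,0,0],[0,0,0],45],[[0,0,0],[0,0,0.006],45],[[0,0,0],[0,0,0.006],45],[[0,0,0],[0,0,0],45]]}}

```text
time: 5.33
tool_pos: [450.7, -343.4, -4.9]
orientation: [[-1.0, -0.0, -0.001], [-0.0, 1.0, 0.001], [0.001, 0.001, -1.0]]
ft_force: [0.0, 0.5, -0.3]
opening: 45.0
grip_force: 0.0
```

```bash
python3 - <<'E'
from rig import bot
from h import *
s=bot.grab_frame('side');np.savez('side3.npz',**s);P=cloud(s);st=bot.read_state();print(st['q'],st['tool_pos'])
for r in range(296,312): print(r,[(tuple(np.nan_to_num(np.round(P[r,c])).astype(int).tolist()),int(s['pixels'][r,c].mean())) for c in (273,276,278)])
E
```

```text
[-8.30151426e-01  2.98470403e-01  1.96408279e+00 -5.40825372e-05
  8.80372981e-01 -2.40112366e+00] [ 450.73529769 -343.48268478   -4.64322995]
296 [((450, -410, 121), 72), ((457, -410, 120), 57), ((462, -409, 118), 50)]
297 [((450, -407, 115), 57), ((457, -410, 117), 52), ((461, -405, 110), 50)]
298 [((449, -407, 110), 50), ((457, -407, 110), 50), ((461, -405, 107), 50)]
299 [((449, -403, 102), 50), ((456, -403, 102), 51), ((461, -402, 100), 49)]
300 [((448, -396, 91), 54), ((455, -396, 90), 58), ((461, -405, 100), 53)]
301 [((448, -398, 89), 57), ((455, -399, 90), 59), ((460, -402, 93), 50)]
302 [((447, -399, 87), 54), ((455, -400, 87), 55), ((460, -400, 87), 48)]
303 [((445, -382, 63), 73), ((453, -381, 61), 51), ((458, -381, 61), 54)]
304 [((445, -379, 56), 107), ((452, -381, 57), 50), ((457, -380, 55), 56)]
305 [((444, -377, 49), 121), ((452, -381, 53), 51), ((457, -383, 55), 53)]
306 [((443, -371, 38), 126), ((452, -380, 48), 45), ((457, -383, 51), 47)]
307 [((443, -373, 37), 126), ((452, -383, 48), 55), ((456, -379, 42), 58)]
308 [((440, -349, 4), 128), ((449, -354, 10), 134), ((454, -354, 8), 138)]
309 [((440, -348, -1), 118), ((448, -352, 3), 162), ((453, -352, 2), 165)]
310 [((440, -352, 0), 94), ((448, -352, -1), 132), ((453, -355, 1), 125)]
311 [((440, -353, -4), 80), ((448, -354, -2), 90), ((453, -359, 2), 80)]
```

In the tool's units: 5 mm / 500 = 0.01.

Call:
{"op": "nudge_tcp", "data": {"segments": [[[0,0,0],[0,0,0.01],45],[[0,0,0],[0,0,0.01],45],[[0,0,0],[0,0,0.01],45],[[0,0,0],[0,0,0],45]]}}

```text
time: 5.72
tool_pos: [450.3, -343.0, -20.6]
orientation: [[-1.0, -0.0, -0.002], [-0.0, 1.0, 0.002], [0.002, 0.002, -1.0]]
ft_force: [-0.2, 0.7, 1.1]
opening: 45.1
grip_force: 0.0
```

Call:
{"op": "nudge_tcp", "data": {"segments": [[[0,0,0],[0,0,0.006],45],[[0,0,0],[0,0,0.004],45],[[0,0,0],[0,0,0],45]]}}

```text
time: 5.97
tool_pos: [450.9, -343.6, -24.5]
orientation: [[-1.0, -0.0, -0.001], [-0.0, 1.0, 0.001], [0.001, 0.001, -1.0]]
ft_force: [-0.1, 0.6, -0.4]
opening: 44.8
grip_force: 0.0
```

```bash
python3 - <<'E'
from rig import bot
from h import *
s=bot.grab_frame('side');np.savez('side4.npz',**s);P=cloud(s)
for r in range(303,316): print(r,[(tuple(np.nan_to_num(np.round(P[r,c])).astype(int).tolist()),int(s['pixels'][r,c].mean())) for c in (273,276,278)])
E
```

```text
303 [((448, -406, 91), 50), ((455, -408, 93), 52), ((460, -405, 89), 50)]
304 [((447, -403, 84), 49), ((455, -404, 85), 49), ((459, -403, 83), 50)]
305 [((446, -398, 74), 52), ((454, -396, 71), 53), ((459, -397, 72), 53)]
306 [((446, -396, 68), 57), ((454, -400, 73), 61), ((458, -399, 71), 56)]
307 [((0, 0, 0), 57), ((453, -400, 68), 58), ((458, -398, 66), 53)]
308 [((446, -399, 64), 78), ((451, -383, 44), 51), ((456, -382, 43), 50)]
309 [((443, -374, 30), 126), ((451, -381, 38), 49), ((456, -380, 37), 48)]
310 [((443, -376, 28), 140), ((451, -380, 33), 50), ((456, -383, 35), 50)]
311 [((442, -375, 24), 138), ((450, -380, 29), 48), ((456, -382, 30), 49)]
312 [((442, -374, 18), 117), ((450, -381, 27), 51), ((455, -378, 22), 48)]
313 [((440, -362, -1), 86), ((448, -360, -3), 72), ((454, -367, 4), 64)]
314 [((440, -365, -1), 71), ((448, -365, -2), 79), ((453, -364, -3), 75)]
315 [((440, -369, 0), 74), ((448, -371, 1), 74), ((453, -370, 0), 76)]
```

In the tool's units: 3 mm / 500 = 0.006, 2 mm / 500 = 0.004.

Call:
{"op": "nudge_tcp", "data": {"segments": [[[0,0,0],[0,0,0.006],38],[[0,0,0],[0,0,0.006],38],[[0,0,0],[0,0,0.004],38],[[0,0,0],[0,0,0],38]]}}

```text
time: 6.35
tool_pos: [450.8, -343.5, -32.6]
orientation: [[-1.0, -0.0, -0.001], [-0.0, 1.0, 0.001], [0.001, 0.001, -1.0]]
ft_force: [-0.5, -0.8, -0.4]
opening: 37.9
grip_force: 0.0
```

Call:
{"op": "nudge_tcp", "data": {"segments": [[[0,0,0],[0,0,0],15],[[0,0,0],[0,0,0],15],[[0,0,0],[0,0,0],15],[[0,0,0],[0,0,0],15],[[0,0,0],[0,0,0],15]], "force": 50}}

```text
time: 6.77
tool_pos: [451.2, -344.0, -31.9]
orientation: [[-1.0, -0.0, 0.0], [-0.0, 1.0, -0.0], [-0.0, -0.0, -1.0]]
ft_force: [1.5, -0.1, 1.0]
opening: 21.4
grip_force: 49.0
```

In the tool's units: -30 mm / 500 = -0.06, -25 mm / 500 = -0.05.

Call:
{"op": "nudge_tcp", "data": {"segments": [[[0,0,0],[0,0,-0.02],15],[[0,0,0],[0,0,-0.05],15],[[0,0,0],[0,0,-0.06],15],[[0,0,0],[0,0,-0.06],15],[[0,0,0],[0,0,0],15],[[0,0,0],[0,0,0],15]], "force": 60}}

```text
time: 7.27
tool_pos: [452.6, -345.4, 66.2]
orientation: [[-1.0, -0.0, 0.004], [-0.0, 1.0, -0.004], [-0.004, -0.004, -1.0]]
ft_force: [0.0, 0.2, -1.6]
opening: 21.2
grip_force: 59.0
```

```bash
python3 - <<'E'
from rig import bot
import cv2,numpy as np
f=bot.grab_frame('side');np.savez('side5.npz',**f)
cv2.imwrite('pics/c4.png',cv2.resize(f['pixels'][235:325,235:315],None,fx=6,fy=6,interpolation=2))
E
```

```text
(no output)
```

View pics/c4.png

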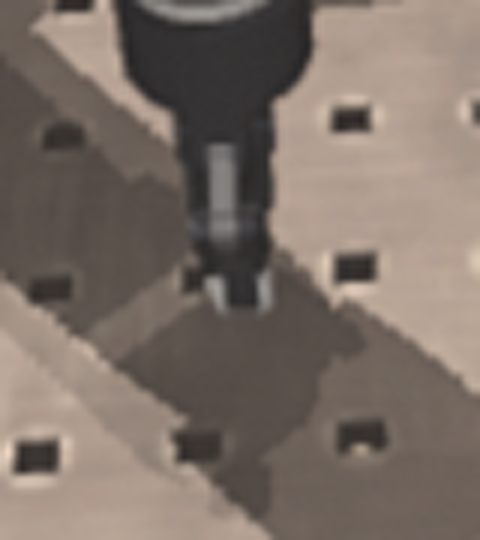

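The spot where the nut lay is empty and the grip reads 59 N, so the nut is held. Contact shows the real fingertips sit about 37 mm higher than the reported TCP, and I'll allow for that from here. Next, carry the nut over the tote.

In the tool's units: 40 mm / 500 = 0.08, 30 mm / 500 = 0.06.

Call:
{"op": "nudge_tcp", "data": {"segments": [[[0,0,0],[0,0.06,0],15],[[0,0,0],[0,0.08,0],15],[[0,0,0],[0,0.08,0],15],[[0,0,0],[0,0.08,0],15],[[0,0,0],[0,0.08,0],15],[[0,0,0],[0,0.08,0],15],[[0,0,0],[0,0.08,0],15],[[0,0,0],[0,0.08,0],15],[[0,0,0],[0,0.08,0],15],[[0,0,0],[-0.004,0.06,0],15]]}}

```text
time: 8.15
tool_pos: [450.3, 39.0, 61.0]
orientation: [[-1.0, -0.001, -0.005], [-0.001, 1.0, 0.001], [0.005, 0.001, -1.0]]
ft_force: [0.9, -0.2, -0.5]
opening: 21.4
grip_force: 59.1
```

Call:
{"op": "nudge_tcp", "data": {"segments": [[[0,0,0],[0,0,0],15],[[0,0,0],[0,0,0],15],[[0,0,0],[0,0,0],15],[[0,0,0],[0,0,0],15]]}}

```text
time: 8.48
tool_pos: [452.5, 35.3, 62.3]
orientation: [[-1.0, 0.001, -0.002], [0.001, 1.0, -0.0], [0.002, -0.0, -1.0]]
ft_force: [-0.3, 0.3, -0.7]
opening: 21.1
grip_force: 59.1
```

Now at (452,35). Go down to a reported −22, release, and come back up.

Call:
{"op": "nudge_tcp", "data": {"segments": [[[0,0,0],[0,0,0.06],15],[[0,0,0],[0,0,0.06],15],[[0,0,0],[0,0,0.03],15],[[0,0,0],[0,0,0.01],15],[[0,0,0],[0,0,0.008],15],[[0,0,0],[0,0,0],15],[[0,0,0],[0,0,0],15]]}}

```text
time: 9.07
tool_pos: [454.2, 35.5, -20.0]
orientation: [[-1.0, 0.001, 0.002], [0.001, 1.0, -0.0], [-0.002, -0.0, -1.0]]
ft_force: [-0.3, -0.2, -0.2]
opening: 21.2
grip_force: 59.1
```

Call:
{"op": "nudge_tcp", "data": {"segments": [[[0,0,0],[0,0,0],45],[[0,0,0],[0,0,0],45],[[0,0,0],[0,0,0],45],[[0,0,0],[0,0,0],45]]}}

```text
time: 9.4
tool_pos: [453.6, 36.1, -20.3]
orientation: [[-1.0, -0.0, 0.001], [-0.0, 1.0, -0.0], [-0.001, -0.0, -1.0]]
ft_force: [-0.3, -1.0, -0.1]
opening: 44.9
grip_force: 0.0
```

Call:
{"op": "nudge_tcp", "data": {"segments": [[[0,0,0],[0,0,-0.04],45],[[0,0,0],[0,0,-0.07],45],[[0,0,0],[0,0,-0.08],45],[[0,0,0],[0,0,-0.08],45],[[0,0,0],[0,0,-0.06],45],[[0,0,0],[0,0,0],45],[[0,0,0],[0,0,0],45]]}}

```text
time: 9.98
tool_pos: [454.8, 36.0, 146.8]
orientation: [[-1.0, -0.0, 0.006], [-0.001, 1.0, -0.001], [-0.006, -0.001, -1.0]]
ft_force: [0.3, -0.6, 0.6]
opening: 45.0
grip_force: 0.0
```

In the tool's units: 0.12 rad / 2 = 0.06.

Call:
{"op": "nudge_tcp", "data": {"segments": [[[0,0,0.06],[0,0,0],45],[[0,0,0.06],[0,0,0],45],[[0,0,0.06],[0,0,0],45],[[0,0,0.06],[0,0,0],45],[[0,0,0.06],[0,0,0],45],[[0,0,0.06],[0,0,0],45],[[0,0,0.06],[0,0,0],45],[[0,0,0.06],[0,0,0],45],[[0,0,0.06],[0,0,0],45],[[0,0,0.06],[0,0,0],45]], "quiet": true}}

```text
ok
```

Call:
{"op": "nudge_tcp", "data": {"segments": [[[0,0,0.06],[0,0,0],45],[[0,0,0.06],[0,0,0],45],[[0,0,0],[0,0.07,0],45],[[0,0,0],[0,0.07,0],45],[[0,0,0],[0,0.07,0],45],[[0,0,0],[0,0.05,0],45],[[0,0,0],[0,0,0],45],[[0,0,0],[0,0,0],45]]}}

```text
time: 11.48
tool_pos: [581.1, 53.3, 141.2]
orientation: [[-0.131, 0.991, -0.005], [0.991, 0.131, 0.0], [0.001, -0.005, -1.0]]
ft_force: [-0.6, -0.3, -0.8]
opening: 45.3
grip_force: 0.0
```

```bash
python3 - <<'E'
from rig import bot
from h import *
print(bot.read_state()['q'])
for n in('top','side'): f=bot.grab_frame(n);np.savez(n+'6.npz',**f);cv2.imwrite(f'pics/{n}6.png',f['pixels'][150:300,200:400].repeat(3,0).repeat(3,1))
s=load('side6');P=cloud(s);T=np.array([590.,47])
m=(np.linalg.norm(P[...,:2]-T,axis=-1)<35)&(P[...,2]>60)&(P[...,2]<100)
Q=P[m];print('tab',len(Q),cv2.minAreaRect(Q[:,:2].astype(np.float32)) if len(Q) else '')
E
```

```text
[-8.22945410e-02  1.38210990e-01  1.84934400e+00 -9.99129857e-05
  1.15912312e+00 -2.13652678e-01]
tab 52 ((589.0454711914062, 43.226478576660156), (10.09111213684082, 50.113319396972656), 8.261528015136719)
```

View pics/side6.png

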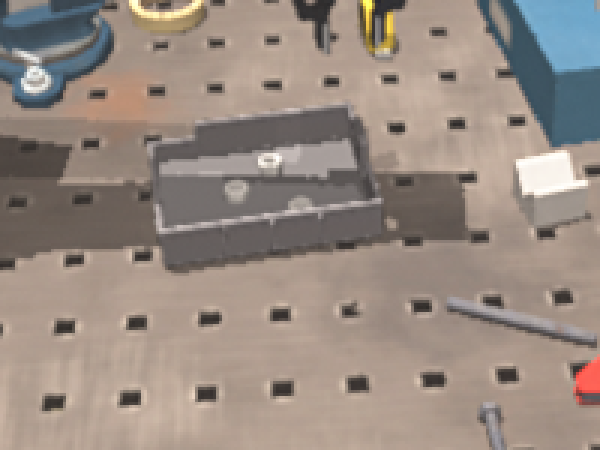

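Side view: the stray nut is gone from the table. Three nuts show in the tote (crop (270,160), (237,190) and (300,205)), and the near wall hides the fourth. The fingertips hang at crop (320,40). I'll check all four nuts in the top view and the fingertip position by depth.

```bash
python3 - <<'E'
from h import *
for n in('side6','top6'):
    s=load(n);P=cloud(s);m=(np.linalg.norm(P[...,:2]-[585,50],axis=-1)<70)&(P[...,2]>140)&(P[...,2]<215)
    Q=P[m];v,u=np.where(m);print(n,len(Q))
    for lo in range(150,215,10):
        k=(Q[:,2]>lo)&(Q[:,2]<=lo+10)
        if k.sum()>2:print(lo,k.sum(),np.round(np.percentile(Q[k],[5,50,95],axis=0)[:,:2]).tolist())
t=load('top6');g=cv2.cvtColor(t['pixels'],6)
for y in range(196,266,3):print(''.join('#' if g[y,x]>190 else '+' if g[y,x]>165 else '.' for x in range(278,350)))
E
```

```text
side6 90
180 10 [[554.0, 41.0], [604.0, 46.0], [613.0, 56.0]]
190 30 [[548.0, 34.0], [581.0, 43.0], [615.0, 58.0]]
200 36 [[545.0, 36.0], [581.0, 43.0], [616.0, 57.0]]
210 14 [[547.0, 38.0], [558.0, 43.0], [618.0, 55.0]]
top6 0
........................................................................
........................................................................
........................................................................
...........................................................+............
..........................................................++............
................................................+..........++...........
...+++++++++++.............................................+++..........
.......++++++................................++++..........+++..........
...........................................................++++.........
............................................................+++.........
............................................................++++........
............................................................++++.....
[... 179 characters left out ...]
................................+++++......
.............................................................+++++......
.............................................................+++++......
.............................................................++++++.....
...............................................................++++.....
...........................................................######++...+.
..........................................................++++++###+....
...........................................................#######+++...
............................................................++++........
........................................................................
```

View pics/top6.png

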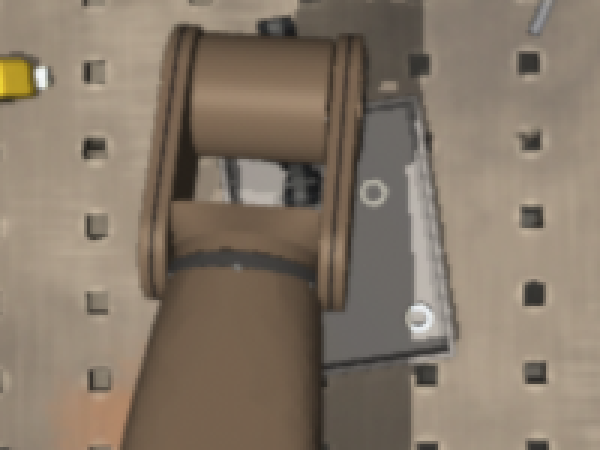

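All four nuts are in the tote: nut_2 and nut_3 show in the top view at crop (372,192) and (420,318), nut_1 and the stray nut in the side view. Next, line up over the tab and go down.

Careful with the scale: shifts go in shares of 500 mm and turns go in shares of 2 rad. That gives: 30 mm / 500 = 0.06, 25 mm / 500 = 0.05.

Call:
{"op": "nudge_tcp", "data": {"segments": [[[0,0,0],[-0.0152,0.0154,0],45],[[0,0,0],[0,0,0],45],[[0,0,0],[0,0,0.05],45],[[0,0,0],[0,0,0.06],45],[[0,0,0],[0,0,0.06],45],[[0,0,0],[0,0,0],45]]}}

```text
time: 12.08
tool_pos: [585.1, 46.6, 52.6]
orientation: [[-0.13, 0.991, -0.012], [0.992, 0.13, 0.001], [0.003, -0.012, -1.0]]
ft_force: [-0.7, -0.4, -1.7]
opening: 45.0
grip_force: 0.0
```

Call:
{"op": "nudge_tcp", "data": {"segments": [[[0,0,0],[0,0,0.02],45],[[0,0,0],[0,0,0.02],45],[[0,0,0],[0,0,0.02],45],[[0,0,0],[0,0,0.02],45],[[0,0,0],[0,0,0.016],45],[[0,0,0],[0,0,0],45]]}}

```text
time: 12.58
tool_pos: [589.3, 46.7, 9.2]
orientation: [[-0.131, 0.991, -0.003], [0.991, 0.131, 0.0], [0.001, -0.003, -1.0]]
ft_force: [0.3, 0.0, -0.2]
opening: 44.9
grip_force: 0.0
```

```bash
python3 - <<'E'
from rig import bot
from h import *
f=bot.grab_frame('side');np.savez('side7.npz',**f)
cv2.imwrite('pics/side7.png',cv2.resize(f['pixels'][140:260,240:360],None,fx=5,fy=5,interpolation=2)[:600])
E
```

```text
(no output)
```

View pics/side7.png

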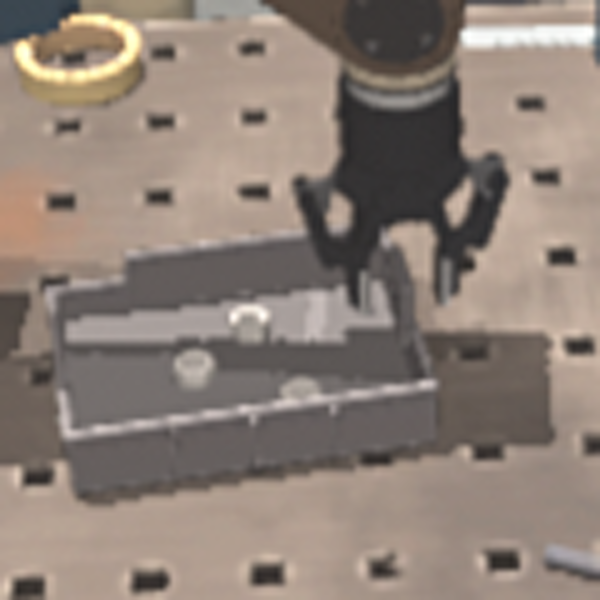

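The fingers straddle the tab, with the left one inside at crop (360,290), the right one outside at (445,285) and the tab at (398,260). Grip firmly.

Call:
{"op": "nudge_tcp", "data": {"segments": [[[0,0,0],[0,0,0],20],[[0,0,0],[0,0,0],2],[[0,0,0],[0,0,0],2],[[0,0,0],[0,0,0],2],[[0,0,0],[0,0,0],2],[[0,0,0],[0,0,0],2],[[0,0,0],[0,0,0],2]], "force": 110}}

```text
time: 13.22
tool_pos: [590.9, 46.5, 12.0]
orientation: [[-0.131, 0.991, 0.0], [0.991, 0.131, -0.0], [-0.0, 0.0, -1.0]]
ft_force: [-2.7, 0.1, 5.4]
opening: 8.2
grip_force: 108.2
```

Call:
{"op": "nudge_tcp", "data": {"segments": [[[0,0,0],[0,0,-0.01],2],[[0,0,0],[0,0,-0.02],2],[[0,0,0],[0,0,-0.03],2],[[0,0,0],[0,0,-0.04],2],[[0,0,0],[0,0,-0.04],2],[[0,0,0],[0,0,-0.04],2],[[0,0,0],[0,0,-0.04],2],[[0,0,0],[0,0,-0.04],2],[[0,0,0],[0,0,-0.03],2],[[0,0,0],[0,0,-0.01],2]]}}

```text
time: 14.05
tool_pos: [592.3, 46.5, 164.2]
orientation: [[-0.131, 0.991, 0.006], [0.991, 0.131, -0.0], [-0.001, 0.006, -1.0]]
ft_force: [-0.3, -1.0, -2.7]
opening: 8.1
grip_force: 107.6
```

In the tool's units: -0.03 rad / 2 = -0.015.

Call:
{"op": "nudge_tcp", "data": {"segments": [[[-0.01,-0.01,0],[0,0,0],2],[[-0.015,-0.015,0],[0,0,0],2],[[-0.015,-0.015,0],[0,0,0],2],[[-0.015,-0.015,0],[0,0,0],2],[[-0.015,-0.015,0],[0,0,0],2],[[-0.015,-0.015,0],[0,0,0],2],[[-0.015,-0.015,0],[0,0,0],2]]}}

```text
time: 14.63
tool_pos: [589.6, 46.8, 159.5]
orientation: [[-0.108, 0.969, 0.221], [0.974, 0.147, -0.17], [-0.197, 0.197, -0.96]]
ft_force: [0.0, 0.1, -3.8]
opening: 8.2
grip_force: 107.6
```

Call:
{"op": "nudge_tcp", "data": {"segments": [[[-0.015,-0.015,0],[0,0,0],2],[[-0.015,-0.015,0],[0,0,0],2],[[-0.015,-0.015,0],[0,0,0],2],[[-0.015,-0.015,0],[0,0,0],2],[[-0.015,-0.015,0],[0,0,0],2],[[-0.01,-0.01,0],[0,0,0],2],[[0,0,0],[0,0,0],2],[[0,0,0],[0,0,0],2],[[0,0,0],[0,0,0],2]]}}

```text
time: 15.38
tool_pos: [590.4, 46.6, 160.6]
orientation: [[-0.056, 0.917, 0.396], [0.934, 0.188, -0.304], [-0.353, 0.353, -0.867]]
ft_force: [0.2, -0.1, -4.5]
opening: 8.0
grip_force: 108.3
```

Call:
{"op": "nudge_tcp", "data": {"segments": [[[0,0,0],[0,0,0],2],[[0,0,0],[0,0,0],2],[[0,0,0],[0,0,0],2],[[0,0,0],[0,0,0],2],[[0,0,0],[0,0,0],2],[[0,0,0],[0,0,0],2]]}}

```text
time: 15.88
tool_pos: [590.6, 46.5, 161.1]
orientation: [[-0.055, 0.916, 0.396], [0.934, 0.188, -0.304], [-0.353, 0.353, -0.866]]
ft_force: [0.1, 0.0, -4.8]
opening: 8.4
grip_force: 108.3
```

```bash
python3 - <<'E'
from rig import bot
from h import *
I=np.zeros((560,800,3),np.uint8)
for i,(n,x,y) in enumerate((('side',230,100),('top',240,150))):
    f=bot.grab_frame(n);np.savez(n+'8.npz',**f);I[:,i*400:i*400+400]=cv2.resize(f['pixels'][y:y+140,x:x+100],(400,560),interpolation=2)
cv2.imwrite('pics/c8.png',I)
E
```

```text
(no output)
```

View pics/c8.png

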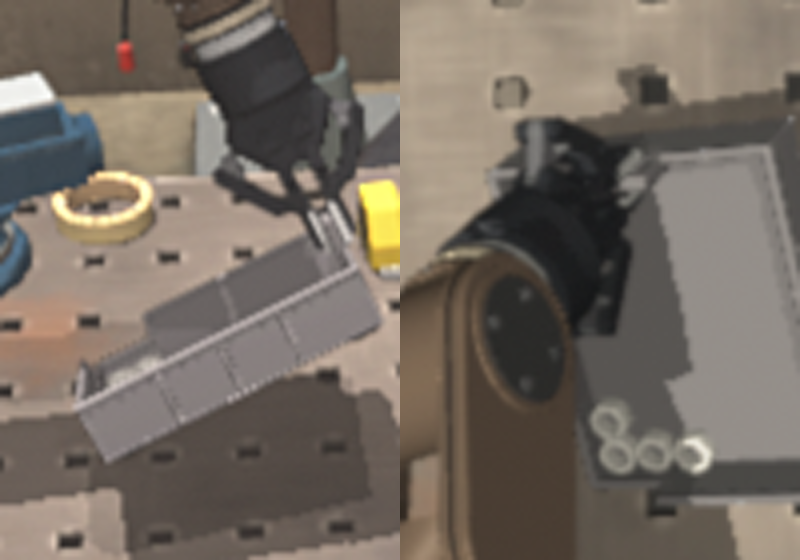

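Top view: all four nuts are in the picking corner, at crop (610,420), (617,455), (655,452) and (693,455). The tote hangs clear of the table. One numeric check of tilt, height and nut positions before handing in.

```bash
python3 - <<'E'
from rig import bot
from h import *
t=bot.grab_frame('top');P=cloud(t)
p=lambda cx,cy:(240+(cx-400)/4,150+cy/4)
m=np.zeros((400,640),np.uint8);cv2.fillPoly(m,[np.int32([p(640,290),p(740,220),p(770,420),p(640,380)])],1)
Q=P[m>0];Q=Q[~np.isnan(Q[:,0])];c=np.median(Q,0);Q=Q[np.abs(Q[:,2]-c[2])<60]
A=np.c_[Q[:,:2],np.ones(len(Q))];k=np.linalg.lstsq(A,Q[:,2],rcond=None)[0]
n=np.array([-k[0],-k[1],1]);n/=np.linalg.norm(n);print('normal',n,'tilt',np.degrees(np.arccos(n[2])))
R=np.array(bot.read_state()['orientation']);x=R[:,1];y=R[:,0]
print('slopes deg',np.degrees(np.arcsin([x[2],-y[2]])))
N=[]
for q in((610,420),(617,455),(655,452),(693,455)):
    e,d=ray(t,*p(*q));a=n@(np.array([0,0,k[2]])+n*13-e)/(n@d);w=e+a*d;N.append(w)
N=np.array(N);print(N.round(),'rel corner nut (x,y):',((N-N[1])@np.c_[x,y]).round())
E
```

```text
normal [-0.40270643  0.30454881  0.86317875] tilt 30.32461143714771
slopes deg [20.68756841 20.69199865]
[[418.  81.  78.]
 [394.  78.  68.]
 [397.  53.  78.]
 [395.  28.  86.]] rel corner nut (x,y): [[ 26.  -2.]
 [  0.   0.]
 [  1. -27.]
 [ -2. -53.]]
```

```bash
python3 -c "
from rig import bot
print(bot.sign_off())"
```

```text
the job is handed in; nothing more can be done
None
```

I put the stray nut in the level tote, then lifted the tote by its tab. I handed the job in with it held about 30° towards the picking corner, all four nuts resting there and that corner about 55 mm above the table; the hand-in printed no verdict.

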